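# Load a phone board under the inspection camera and centre the lens on its chip

### The arm

A 6-joint arm with a two-finger parallel gripper is mounted at the origin on the work surface. World frame = base frame: x ahead of the robot, y to its left, z up, the work surface at z = 0. Lengths are in m, angles in rad, forces in N, time in s.
With the tool pointing down it reaches from about 0.375 to 0.975 m from the base axis. Payload 3.8 kg.
Tool frame: the origin (TCP) lies midway between the tips of the shut fingers; the grasp point (between the pads) lies 19 mm behind it; z points along the fingers, y is the line along which they close (so a half turn about z gives the same grasp; the last joint's range is limited). The gripper opens to 85 mm and grips with 20 to 120 N. Pads are 22 mm wide; open, the fingers measure 114 mm over their backs; the gripper's body (76 mm by 85 mm) begins 54 mm behind the grasp point. The pads swing forward as they close: fully open they stand 13 mm farther back than shut.
Start: joints at [-1.201, 0.264, 1.604, -0, 1.274, -0.037], TCP at [0.267, -0.62, 0.231] pointing down, gripper open.
Joint ranges: [-2.63, 2.63], [-0.94, 2.18], [0.31, 2.57], [-1.31, 4.45], [0, 2.66], [-2.55, 2.55]. Speed limits (rad/s): [2.57, 2.57, 3.14, 3.14, 3.14, 3.14].

### API

Orientations are given as a rotation vector (axis times angle).
In Python, from workcell import read_state, vision, ticket gives the robot as it stands. The module is installed in compiled form; this text tells all that it offers.
- The arm moves only by the tool jog_arm, never from a script. Its arguments are lists of equal length, an entry for each row: "turn": the turn, a rotation vector about the tool's x, y, z in rad, a list of three; "delta_pos": the shift along the tool's x, y, z in m, a list of three; "gripper": the finger opening in m, from 0 to 0.0854. In form: {"turn": [[rx, ry, rz], ...], "delta_pos": [[dx, dy, dz], ...], "gripper": [gripper, ...]}. A call has 1 to 20 rows; each row shifts and turns the commanded pose from where the row before left it, along the tool's axes as they then stand; what a row does not reach is not made up. A row lasts 1/12 s, in which the tool goes at most 41.7 mm and 7.16 degrees, less where a joint would pass 70% of its speed; a pose out of reach is approached as far as the arm can. A call with a gripper value outside its range is refused whole. The fingers move at their own pace and stop on an object; "grip_force" is the grip in N (left out, the last holds). Time passes only in rows, so rows that do not move let the fingers close. It gives the time, the measured TCP pose, the force, the opening and the grip force at its end, in the units of the state.
- read_state(): the state, without advancing time (a new reading comes with each control period).
- vision.read_camera(name): name is "scene" or "top"; returns the picture (384x512x3 uint8, red, green, blue); there is no depth.
- vision.calibration(name): a dict with "vfov" (degrees; the focal length in pixels is half the picture's height over the tangent of half this angle, whatever the lens; pixels are square), "cx", "cy" (the principal point, pixels), "R" (3x3) and "t" (3): a world point X has camera coordinates R X + t. Camera axes: x right, y down, z forward; pixel columns grow to the right and rows downward; lengths in m; the calibration is good to about 2 mm. A picture is of the moment at which its call begins. calibration takes no time and is no camera call.
- ticket.finish_job(): hands the job in; it is judged then, once.
The state is a dict: "time": time; "q": joint angles; "joint_vel": joint speeds; "joint_torque": joint torques, N m; "tool_pos": TCP position; "tcp_rot": TCP orientation; "wrist_force": force on the tool from outside, world axes, zero at the start; "torque": the same for the moment, N m; "width": opening from 0.0 (shut) to 1.0 (fully open); "grip_force": force on a finger pad.
Only numpy, scipy, OpenCV 4.12 (cv2) and the standard library are available. Lean on these libraries where they do the work, as an engineer would, in place of code of your own. Each camera call takes 0.05 s, during which the arm holds its last target. There are 200 camera calls.

### The job

Take the carrier that holds a circuit board (the other two are empty) out of the rack by its ends, set it down on the mat to take it again by its long sides, and lower it - never drop it - board up between the end cheeks of the inspection stand until it sits flat in the nest; either way round will do. Then turn the large outer knob clockwise until the camera carriage is at its end stop, and after that turn only the small inner knob, whichever way is needed, to creep the stage until the square metal chip is centred under the lens. Let go of everything and leave the empty carriers and the other things on the bench where they are.

Things in the scene. Friction and masses are not known exactly. Their poses are not given: they have to be found in the camera images.
- carrier_mid (a point): centre of the loaded carrier: a loose grey plastic block 60 long (its x) x 34 wide (its y) x 28 high (z), about 110 g, with a thin dark circuit board on top. It starts in one of the three slots of the rack, its long x axis along the rack's x. Origin at the centre of the block, 14 mm above its underside
- chip (a point): centre of the 10 x 10 mm square aluminium chip standing 3 mm proud on the board; it lies 9 mm from the carrier's middle towards the carrier's +x end, 18 mm above carrier_mid. Axes as the carrier's
- rack: fixed white rack, 54 (x) x 136 (y) mm, floor 6 mm thick (origin under its centre), with three slots along its y (centres at y = -44, 0, +44 mm) that run along its x. Walls between the slots are 4 mm thick, as high as the carriers (34 mm above the table), 3 mm clear of the carriers' long sides, so no finger fits; the carriers' 34 mm wide ends stand 3 mm out of the slots and are free
- empty_a_mid (a point): centre of one empty carrier, same block without a board, in another slot of the rack
- empty_b_mid (a point): centre of the other empty carrier, in the remaining slot
- mat: fixed thin blue mat, 130 (x) x 120 (y) x 2 mm, origin under its centre; clear, the place to put the carrier down and take it again
- nest (a point): centre of the nest floor (18 mm above the table) on the stand's small sliding stage; axes are the stand's. The carrier lies here, long axis along y. 65 mm long (y) between cheeks 8 mm thick and 36 mm high, higher than the carrier, so no finger fits at its ends; 39 mm wide (x) between lips 4 mm high, 6 mm thick: its long sides are free. Seated, carrier_mid is 14 mm above nest
- lens (a point): centre of the lower end of the camera lens (10 mm wide), 65 mm above the table, on a head 28 mm wide (top 112 mm) whose arm rides a carriage on the rail. It moves along the stand's y only, towards -y by 40 mm per rad of joint coarse. It starts 90 to 115 mm to the +y side of the nest; at the coarse stop it is at the stand's y = +30 mm, over the nest's centre if fine is 0
- coarse_mid (a point): centre of the outer coarse knob: black fluted disc 58 mm wide, 21 mm high (43 to 64 mm above the table), axis vertical, about 140 mm to the -y side of the nest, on a gearbox 86 mm square (top 40 mm above the table). Its rim is free all round; grip it across, over the inner knob, and turn it; it takes about 0.12 N m
- fine_mid (a point): centre of the inner fine knob, a steel fluted knob 24 mm in diameter and 23 mm high (65 to 88 mm above the table), on the same axis just above the coarse knob; it takes about 0.03 N m and turns independently of the coarse knob
- coarse (a joint): angle of the outer knob, which drives the camera carriage, rad, grows clockwise seen from above; 0 (parked) to 2.8 (end stop). It starts between 0 and 0.5, so most wrists need to let go and take it again; the knob stays where it is left
- fine (a joint): angle of the inner knob, which creeps the stage with the nest, rad, grows clockwise seen from above; from -2.6 to 2.6, starts within 0.34 of 0 and stays where it is left
- jar_a: bystander: glass jar with a steel cap, 52 mm wide, 85 mm high, origin under its centre
- jar_b: bystander: another such jar
- phone: bystander: white phone with a dark screen lying flat, 138 x 67 x 8 mm
- dish: bystander: shallow steel dish, 70 mm wide, 22 mm high
- screwdriver: bystander: black-handled screwdriver, 160 mm long, lying nearer the robot than the mat
- stand: fixed inspection stand, grey base plate 190 (x) x 360 (y) x 12 mm, origin on the table. The coaxial knobs are at y = -110 mm, the nest's stage (70 x 90 mm) at about y = +30 mm, both at x = 0; the stage slides to +y by 7 mm per rad of joint fine. A rail, top 49 mm above the table, runs along y on the far side; its near face is at x = +68 mm

How it is judged:
On the way, in this order (a step that is already met when the one before it is completed fails the run):
1. the loaded carrier sits flat, board up, between the cheeks in the nest, released (x of carrier_mid in the frame of nest between -0.004 and 0.004 m and y of carrier_mid in the frame of nest between -0.004 and 0.004 m and z of carrier_mid in the frame of nest below 0.017 m and angle between carrier_mid's own z axis and vertical below 0.1 rad and contact force between the fingers and carrier below 0.1 N), for 0.2 s.
2. the outer knob is turned to the carriage's end stop (value of joint coarse above 2.65 rad and x of carrier_mid in the frame of nest between -0.004 and 0.004 m and y of carrier_mid in the frame of nest between -0.004 and 0.004 m and z of carrier_mid in the frame of nest below 0.017 m and angle between carrier_mid's own z axis and vertical below 0.1 rad), for 0.1 s.
3. the inner knob has centred the chip under the lens (x of lens in the frame of chip between -0.0025 and 0.0025 m and y of lens in the frame of chip between -0.006 and 0.006 m), for 0.1 s.
At the end, for the whole second after the job is handed in: The loaded carrier sits flat, board up, in the nest (within 4 mm of its centre along and across, underside within 3 mm of the floor), the outer knob is at its stop (within 0.15 rad), the lens is over the chip within 2.5 mm along the slide and 6 mm across it, and everything is released and at rest (all of step 2 and all of step 3 and linear speed of carrier below 0.02 m/s); the robot touches nothing.
It fails at once if the carrier is dropped into the nest (horizontal distance between carrier_mid and nest below 0.03 m and height (world z) of carrier_mid below 0.066 m and linear speed of carrier above 0.45 m/s).
It fails at once if an empty carrier is disturbed (moved more than 20 mm) (distance of any of empty_a_mid, empty_b_mid from where it was at the start of the episode above 0.02 m).
It fails at once if a bystander on the bench is moved more than 30 mm (distance of any of jar_a, jar_b, phone, dish, screwdriver from where it was at the start of the episode above 0.03 m).
It also fails if it takes over 72 s, if anything falls off the work surface, if the arm or the gripper's body presses on something with over 40 N, if the wrist force passes 120 N, or if a joint passes its speed limit or range.

## Working session

There is one attempt and no reset: what is moved stays moved. The work goes in short steps, Python scripts to look and compute and a tool call to move; the robot and the scene stay as the last step left them, time stands still between calls to the robot, and variables do not carry over. Pictures are saved under pics/ and viewed, at most 12 in all, crops included, and the job is handed in when it is done.

Besides the shell and the picture viewer there is one more tool, called as name(argument=value, ...) on one line, values as JSON. jog_arm: Moves the arm, as the interface text tells. Its arguments: {"type":"object","properties":{"turn":{"type":"array","items":{"type":"array","items":{"type":"number"}}},"delta_pos":{"type":"array","items":{"type":"array","items":{"type":"number"}}},"gripper":{"type":"array","items":{"type":"number"}},"grip_force":{"type":"number"}},"required":["turn","delta_pos","gripper"]}

```bash
mkdir -p pics
cat > h.py <<'E'
import numpy as np, cv2
from workcell import read_state, vision, ticket
from scipy.spatial.transform import Rotation as Ro
def K(n):
    c=vision.calibration(n); f=192/np.tan(np.radians(c["vfov"])/2)
    return f,c["cx"],c["cy"],np.array(c["R"]),np.array(c["t"])
def ray(n,u,v,z):
    f,cx,cy,R,t=K(n); o=-R.T@t; d=R.T@np.array([(u-cx)/f,(v-cy)/f,1]); return o+d*(z-o[2])/d[2]
def proj(n,X):
    f,cx,cy,R,t=K(n); p=R@np.array(X)+t; return np.array([cx+f*p[0]/p[2],cy+f*p[1]/p[2]])
def snap(n,name):
    im=vision.read_camera(n)[:,:,::-1].copy(); cv2.imwrite(f"pics/{name}.png",im); return im
E
python3 - <<'E'
from h import *
for n in("top","scene"):
    snap(n,n+"0"); f,cx,cy,R,t=K(n); print(n,f,cx,cy,R.round(3).tolist(),(-R.T@t).round(3))
s=read_state(); print({k:np.round(v,3) for k,v in s.items()}, Ro.from_rotvec(s["tcp_rot"]).as_matrix().round(3))
a=cv2.imread("pics/top0.png"); cv2.imwrite("pics/top0b.png",cv2.resize(a,(800,600)))
E
```

```text
top 377.6668902442986 259.6336812119229 191.6684851011077 [[0.016, -1.0, 0.0], [-0.987, -0.015, -0.161], [0.161, 0.002, -0.987]] [ 0.393 -0.022  1.176]
scene 364.4493212870041 260.54841337270943 192.65623823125736 [[0.398, 0.917, -0.017], [0.706, -0.318, -0.633], [-0.586, 0.24, -0.774]] [ 1.12  -0.248  0.779]
{'time': np.float64(0.1), 'q': array([-1.201,  0.265,  1.605, -0.   ,  1.274, -0.037]), 'joint_vel': array([-0.001, -0.002, -0.003, -0.001,  0.001, -0.001]), 'joint_torque': array([-0.0000e+00, -5.1671e+01, -3.6859e+01,  0.0000e+00,  6.0000e-03,
       -0.0000e+00]), 'tool_pos': array([ 0.267, -0.619,  0.23 ]), 'tcp_rot': array([-3.075e+00, -6.340e-01,  1.000e-03]), 'wrist_force': array([ 0.299, -0.619, -1.019]), 'torque': array([ 0.008,  0.02 , -0.011]), 'grip_force': np.float64(0.0), 'width': np.float64(1.001)} [[ 0.918  0.396 -0.001]
 [ 0.396 -0.918  0.002]
 [ 0.    -0.002 -1.   ]]
```

View pics/top0b.png

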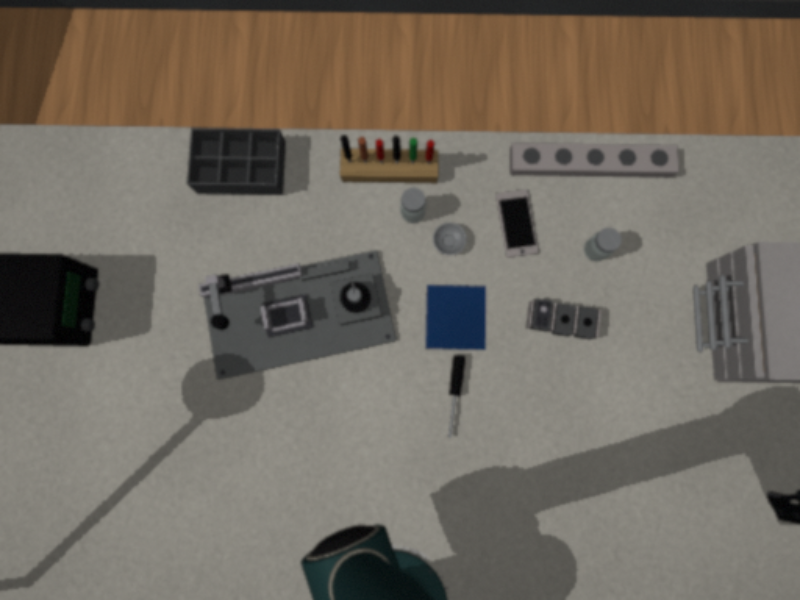

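View pics/scene0.png

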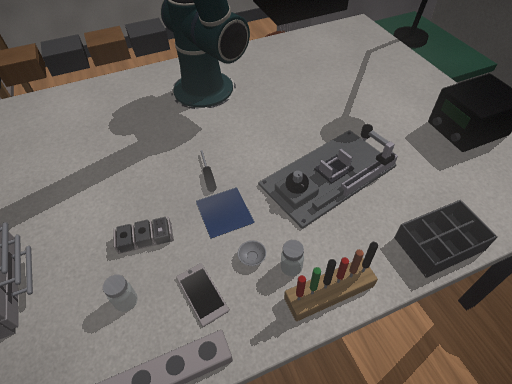

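The top view (800 px wide) shows the rack at (565,318), with the leftmost carrier probably the loaded one. The mat is at (456,317), the stand's nest at (285,315), the knobs at (355,296) and the lens head at (220,320). I'll crop in for detail.

Run:
```python
import cv2,numpy as np
t=cv2.imread("pics/top0.png");s=cv2.imread("pics/scene0.png")
a=cv2.resize(t[182:224,330:392],(400,271),interpolation=cv2.INTER_CUBIC)
b=cv2.resize(s[210:255,108:178],(400,257),interpolation=cv2.INTER_CUBIC)
c=cv2.resize(t[155:247,123:260],(800,537)[0:2] if 0 else (460,309),interpolation=cv2.INTER_CUBIC)
d=cv2.resize(s[120:228,250:402],(340,242),interpolation=cv2.INTER_CUBIC)
o=np.zeros((590,800,3),np.uint8);o[:271,:400]=a;o[:257,400:]=b;o[275:275+309,:460]=c;o[275:517,460:800]=d
cv2.imwrite("pics/crop1.png",o)
```

```text
(no output)
```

View pics/crop1.png

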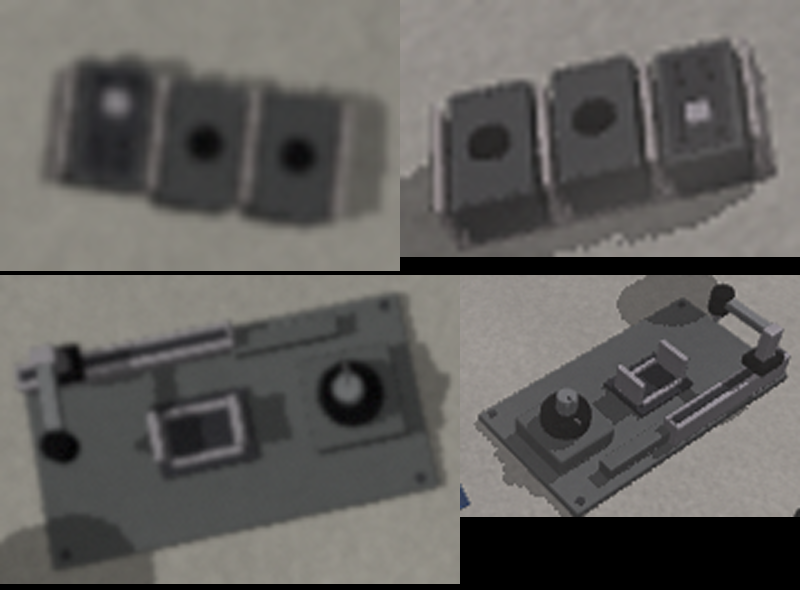

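Crop: the chip and board are in the left slot of the top view, at about px (348,198), with the chip towards +x. The empties' holes, the base-plate screw holes and the knob can all be segmented.

Run:
```python
from h import *
t=cv2.imread("pics/top0.png");s=cv2.imread("pics/scene0.png")
def blob(im,u,v,r,dark=True):
    p=cv2.cvtColor(im,6).astype(float)[v-r:v+r+1,u-r:u+r+1]
    w=(np.median(p)-p if dark else p-np.median(p)); w=np.clip(w-0.45*w.max(),0,None)
    n,l,st,c=cv2.connectedComponentsWithStats((w>0).astype(np.uint8)); 
    k=1+np.argmax([w[l==i].sum() for i in range(1,n)]); yy,xx=np.nonzero(l==k); ww=w[l==k]
    return u-r+(xx*ww).sum()/ww.sum(), v-r+(yy*ww).sum()/ww.sum()
S=400/62
P={}
for nm,(x,y),dk,z,r in [("e1",(205,144),1,.034,4),("e2",(297,156),1,.034,4),("chip",(117,102),0,.038,4)]:
    u,v=blob(t,int(330+x/S),int(182+y/S),r,dk); print(nm,"top",np.round((u,v),1),ray("top",u,v,z).round(4)[:2])
S=400/70
for nm,(x,y),dk,z in [("e1",(95,116),1,.034),("e2",(-10+98-0,141),1,.034)]: pass
for nm,(x,y),dk,z in [("e1",(193,116),1,.034),("e2",(88,141),1,.034),("chip",(298,112),0,.038)]:
    u,v=blob(s,int(108+x/S),int(210+y/S),4,dk); print(nm,"scene",np.round((u,v),1),ray("scene",u,v,z).round(4)[:2])
S=460/137
for nm,(x,y),z in [("h1",(385,28),.012),("h2",(420,203),.012),("h3",(65,280),.012)]:
    u,v=blob(t,int(123+x/S),int(155+y/S),4); print(nm,np.round((u,v),1),ray("top",u,v,z).round(4)[:2])
# plate outline, mat
hsv=cv2.cvtColor(t,cv2.COLOR_BGR2HSV); m=cv2.inRange(hsv,(100,120,30),(130,255,255))
c=max(cv2.findContours(m,0,2)[0],key=cv2.contourArea); (u,v),_,an=cv2.minAreaRect(c); print("mat",ray("top",u,v,.002),an)
# coarse knob dark disc top z=.064 ; scene
g=cv2.cvtColor(t,6); kk=(g<30).astype(np.uint8); kk[:, :215]=0;kk[:,245:]=0;kk[:170]=0;kk[205:]=0
c=max(cv2.findContours(kk,0,2)[0],key=cv2.contourArea);(u,v),r=cv2.minEnclosingCircle(c);print("coarse top",u,v,r,ray("top",u,v,.06),g[185:195,225:232].min())
# nest white frame
for rng in [(120,)]:
    q=(g>rng[0]).astype(np.uint8); q[:,:165]=0;q[:,200:]=0;q[:185]=0;q[215:]=0
    c=cv2.convexHull(np.vstack(cv2.findContours(q,0,2)[0]));(u,v),wh,an=cv2.minAreaRect(c);print("nest",u,v,wh,an,ray("top",u,v,.04))
```

```text
e1 top [361.3 203.8] [ 0.547  -0.3296]
e2 top [375.7 205.7] [ 0.5419 -0.3734]
chip top [347.5 197.4] [ 0.5654 -0.2871]
e1 scene [141.5 230.3] [ 0.5454 -0.3304]
e2 scene [122.9 234.7] [ 0.5398 -0.3747]
chip scene [159.5 229. ] [ 0.563  -0.2889]
h1 [237.  163.5] [0.6722 0.0538]
h2 [247.8 215. ] [0.5095 0.0164]
h3 [142.1 237.9] [0.434  0.3383]
mat [ 0.55186535 -0.11796207  0.002     ] 90.0
coarse top 227.2329559326172 189.94317626953125 9.361559867858887 [0.57897966 0.07796212 0.06      ] 12
nest 180.50003051757812 199.00001525878906 (8.48874568939209, 25.70877456665039) 75.96376037597656 [0.55220468 0.22089387 0.04      ]
```

jog_arm(turn=[[0, 0, -0.116], [0, 0, -0.116], [0, 0, -0.116], [0, 0, -0.116], [0, 0, -0.116], [0, 0, -0.116], [0, 0, -0.116], [0, 0, -0.116], [0, 0, -0.116], [0, 0, 0], [0, 0, 0], [0, 0, 0], [0, 0, 0], [0, 0, 0], [0, 0, 0], [0, 0, 0], [0, 0, 0], [0, 0, 0], [0, 0, 0], [0, 0, 0]], delta_pos=[[0, 0, 0.01], [0, 0, 0.01], [0, 0, 0.01], [0, 0, 0.01], [0, 0, 0.01], [0, 0, 0.01], [0, 0, 0.01], [0, 0, 0.01], [0, 0, 0.01], [0.033, 0.022, 0], [0.033, 0.022, 0], [0.033, 0.022, 0], [0.033, 0.022, 0], [0.033, 0.022, 0], [0.033, 0.022, 0], [0.033, 0.022, 0], [0.033, 0.022, 0], [0.033, 0.022, 0], [0.033, 0.022, 0], [0.033, 0.022, 0]], gripper=[0.0854, 0.0854, 0.0854, 0.0854, 0.0854, 0.0854, 0.0854, 0.0854, 0.0854, 0.0854, 0.0854, 0.0854, 0.0854, 0.0854, 0.0854, 0.0854, 0.0854, 0.0854, 0.0854, 0.0854], grip_force=50)

```text
time: 1.77
tool_pos: [0.5514, -0.2866, 0.1408]
tcp_rot: [-2.35, -2.084, 0.001]
wrist_force: [0.1, -0.7, 0.1]
width: 0.997
grip_force: 0.0
```

```bash
cat >> h.py <<'E'
def to(x,y,z,psi):
    s=read_state(); R=Ro.from_rotvec(s["tcp_rot"]).as_matrix(); p=np.array(s["tool_pos"]); ps=np.arctan2(R[1,1],R[0,1])
    Y=np.array([np.cos(psi),np.sin(psi)]);X=np.array([-Y[1],Y[0]]); d=np.array([x,y])-p[:2]
    dp=(psi-ps+np.pi)%(2*np.pi)-np.pi
    print("t %.2f pos"%s["time"],p.round(4),"psi %.4f q6 %.3f"%(ps,s["q"][5]),"tilt",R[:2,2].round(3),"turnz %.4f"%-dp,"d(after turn) %.4f %.4f %.4f"%(X@d,Y@d,p[2]-z),"F",np.round(s["wrist_force"],1),"T",np.round(s["torque"],2),"w",round(float(s["width"])*.0854,4),"gf",s["grip_force"])
E
python3 -c "
from h import *
to(.553,-.2865,.003,-.12)"
```

```text
t 1.77 pos [ 0.5514 -0.2866  0.1408] psi -0.1200 q6 -0.399 tilt [-0.001  0.   ] turnz 0.0000 d(after turn) 0.0003 0.0016 0.1378 F [ 0.1 -0.7  0.1] T [-0.01 -0.02 -0.03] w 0.0851 gf 0.0
```

jog_arm(turn=[[0, 0, 0], [0, 0, 0], [0, 0, 0], [0, 0, 0], [0, 0, 0], [0, 0, 0], [0, 0, 0], [0, 0, 0], [0, 0, 0], [0, 0, 0], [0, 0, 0]], delta_pos=[[0, 0.001, 0.033], [0, 0, 0.033], [0, 0, 0.033], [0, 0, 0.025], [0, 0, 0.012], [0, 0, 0], [0, 0, 0], [0, 0, 0], [0, 0, 0], [0, 0, 0], [0, 0, 0]], gripper=[0.0854, 0.0854, 0.0854, 0.0854, 0.0854, 0.0854, 0.05, 0.05, 0.05, 0.05, 0.05], grip_force=50)

```text
time: 2.68
tool_pos: [0.5537, -0.2899, 0.0079]
tcp_rot: [2.347, 2.081, 0.002]
wrist_force: [0.6, -0.1, 5.4]
width: 0.694
grip_force: 56.1
```

```bash
python3 -c "
from h import *
to(.56,-.118,.1,-1.34)"
```

```text
t 2.68 pos [ 0.5537 -0.2899  0.0079] psi -0.1201 q6 -0.402 tilt [ 0.004 -0.002] turnz 1.2199 d(after turn) 0.0454 -0.1659 -0.0921 F [ 0.6 -0.1  5.4] T [-0.05  0.09  0.02] w 0.0592 gf 56.073864698410034
```

jog_arm(turn=[[0, 0, 0], [0, 0, 0], [0, 0, 0], [0, 0, 0], [0, 0, 0.122], [0, 0, 0.122], [0, 0, 0.122], [0, 0, 0.122], [0, 0, 0.122], [0, 0, 0.122], [0, 0, 0.122], [0, 0, 0.122], [0, 0, 0.122], [0, 0, 0.122], [0, 0, 0], [0, 0, 0], [0, 0, 0], [0, 0, 0], [0, 0, 0], [0, 0, 0]], delta_pos=[[0, 0, -0.01], [0, 0, -0.025], [0, 0, -0.025], [0, 0, -0.025], [0, 0, 0], [0, 0, 0], [0, 0, 0], [0, 0, 0], [0, 0, 0], [0, 0, 0], [0, 0, 0], [0, 0, 0], [0, 0, 0], [0, 0, 0], [0.009, -0.033, 0], [0.009, -0.033, 0], [0.009, -0.033, 0], [0.009, -0.033, 0], [0.009, -0.033, 0], [0, 0, 0]], gripper=[0.05, 0.05, 0.05, 0.05, 0.05, 0.05, 0.05, 0.05, 0.05, 0.05, 0.05, 0.05, 0.05, 0.05, 0.05, 0.05, 0.05, 0.05, 0.05, 0.05])

```text
time: 4.35
tool_pos: [0.5569, -0.1123, 0.0905]
tcp_rot: [-3.117, -0.367, 0.002]
wrist_force: [-0.3, -1.0, -1.5]
width: 0.693
grip_force: 55.3
```

Run:
```python
from h import *
to(.56,-.118,.004,-1.34)
a=snap("top","t1"); b=snap("scene","s1")
o=np.zeros((600,800,3),np.uint8)
o[:300,:400]=cv2.resize(a[160:235,270:370],(400,300),interpolation=2)
o[:300,400:]=cv2.resize(b[165:255,105:225],(400,300),interpolation=2)
o[300:600,:446]=cv2.resize(a[155:247,123:260],(446,300),interpolation=2)
o[300:552,446:]=cv2.resize(b[120:228,250:402],(354,252),interpolation=2)
cv2.imwrite("pics/c2.png",o)
```

```text
t 4.35 pos [ 0.5569 -0.1123  0.0905] psi -1.3366 q6 1.091 tilt [-0.001  0.003] turnz 0.0034 d(after turn) 0.0017 0.0063 0.0865 F [-0.3 -1.  -1.5] T [ 0.05 -0.   -0.03] w 0.0592 gf 55.32406032085419
```

View pics/c2.png

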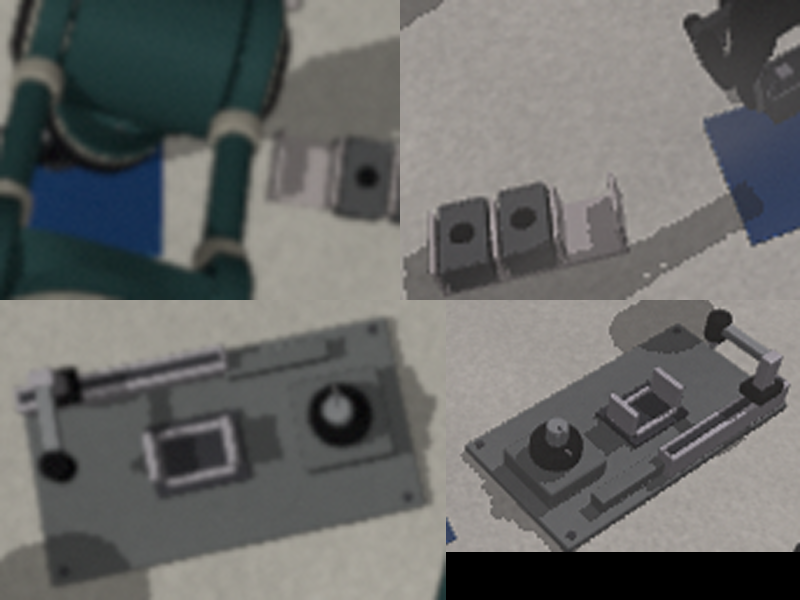

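jog_arm(turn=[[0, 0, 0], [0, 0, 0], [0, 0, 0], [0, 0, 0], [0, 0, 0], [0, 0, 0], [0, 0, 0], [0, 0, 0], [0, 0, 0], [0, 0, 0], [0, 0, 0]], delta_pos=[[0, 0, 0.026], [0, 0, 0.026], [0, 0, 0.024], [0, 0, 0.006], [0, 0, 0.004], [0, 0, 0.0], [0, 0, 0], [0, 0, 0], [0, 0, 0], [0, 0, 0], [0, 0, 0]], gripper=[0.05, 0.05, 0.05, 0.05, 0.05, 0.05, 0.05, 0.0854, 0.0854, 0.0854, 0.0854])

```text
time: 5.37
tool_pos: [0.5584, -0.1179, 0.0049]
tcp_rot: [3.12, 0.362, 0.002]
wrist_force: [0.3, -0.3, 0.4]
width: 1.003
grip_force: 0.0
```

```bash
python3 -c "
from h import *
to(.56,-.118,.08,.229)"
```

```text
t 5.37 pos [ 0.5584 -0.1179  0.0049] psi -1.3401 q6 1.088 tilt [ 0.001 -0.   ] turnz -1.5691 d(after turn) -0.0004 0.0016 -0.0751 F [ 0.3 -0.3  0.4] T [-0.02 -0.01 -0.  ] w 0.0856 gf 0.0
```

jog_arm(turn=[[0, 0, 0], [0, 0, 0], [0, 0, 0], [0, 0, -0.1207], [0, 0, -0.1207], [0, 0, -0.1207], [0, 0, -0.1207], [0, 0, -0.1207], [0, 0, -0.1207], [0, 0, -0.1207], [0, 0, -0.1207], [0, 0, -0.1207], [0, 0, -0.1207], [0, 0, -0.1207], [0, 0, -0.1207], [0, 0, -0.1207], [0, 0, 0], [0, 0, 0]], delta_pos=[[0, 0, -0.025], [0, 0, -0.025], [0, 0, -0.025], [0, 0, 0], [0, 0, 0], [0, 0, 0], [0, 0, 0], [0, 0, 0], [0, 0, 0], [0, 0, 0], [0, 0, 0], [0, 0, 0], [0, 0, 0], [0, 0, 0], [0, 0, 0], [0, 0, 0], [0, 0, 0], [0, 0, 0]], gripper=[0.0854, 0.0854, 0.0854, 0.062, 0.062, 0.062, 0.062, 0.062, 0.062, 0.062, 0.062, 0.062, 0.062, 0.062, 0.062, 0.062, 0.062, 0.062])

```text
time: 6.87
tool_pos: [0.5579, -0.1177, 0.0794]
tcp_rot: [1.957, 2.457, 0.0]
wrist_force: [0.4, 0.2, 0.1]
width: 0.725
grip_force: 0.0
```

Run:
```python
from h import *
to(.5584,-.1179,.007,.229)
b=snap("scene","s2")
cv2.imwrite("pics/c3.png",cv2.resize(b[140:250,170:310],(763,600),interpolation=2))
```

```text
t 6.87 pos [ 0.5579 -0.1177  0.0794] psi 0.2259 q6 -0.477 tilt [ 0. -0.] turnz -0.0031 d(after turn) -0.0004 0.0004 0.0724 F [0.4 0.2 0.1] T [-0.01  0.01  0.01] w 0.0619 gf 0.0
```

View pics/c3.png

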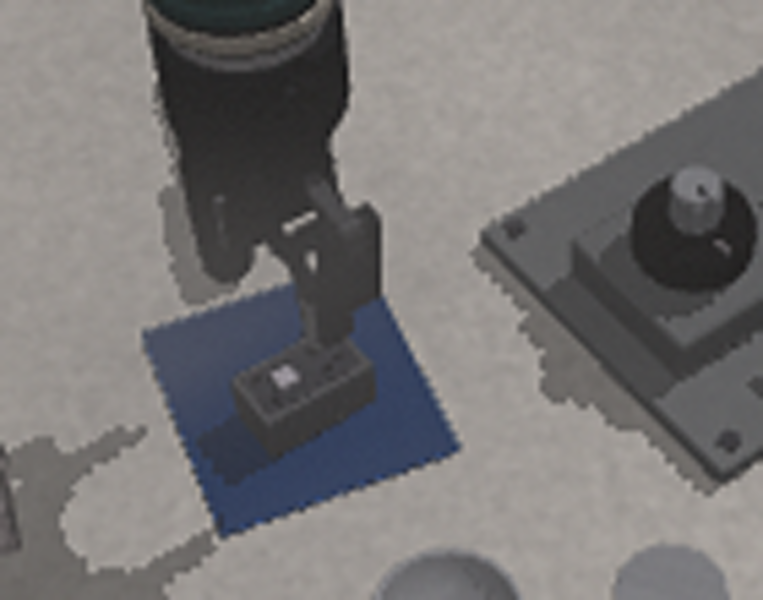

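The carrier sits flat on the mat, board up, with the chip at scene px (222,209). Now I'll zoom on the nest and knobs to get precise coordinates.

Run:
```python
from h import *
print("chip",ray("scene",170+286/5.45,140+376/5.45,.034))
a=cv2.imread("pics/top0.png"); b=cv2.imread("pics/scene0.png")
o=np.zeros((600,800,3),np.uint8)
def put(im,u0,v0,w,h,k,ox,oy):
    c=cv2.resize(im[v0:v0+h,u0:u0+w],(w*k,h*k),interpolation=cv2.INTER_NEAREST)
    c=np.clip(c.astype(int)*1.4,0,255).astype(np.uint8)
    for i in range(0,w,5): cv2.putText(c,str(u0+i),(i*k,8),0,.3,(0,255,255),1); cv2.line(c,(i*k+k//2,10),(i*k+k//2,14),(0,255,0),1)
    for i in range(0,h,5): cv2.putText(c,str(v0+i),(0,i*k+k//2+3),0,.3,(0,255,255),1)
    o[oy:oy+h*k,ox:ox+w*k]=c
put(a,162,182,44,33,9,0,0); put(a,212,172,33,33,9,400,0)
put(b,310,143,44,33,9,0,300); put(b,278,163,38,33,9,400,300)
cv2.imwrite("pics/c4.png",o)
```

```text
chip [ 0.56561656 -0.12688107  0.034     ]
```

View pics/c4.png

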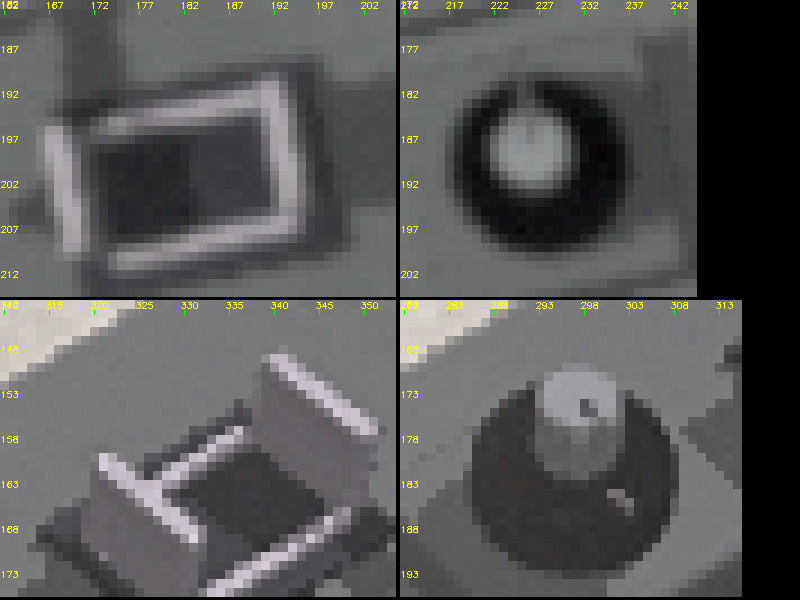

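jog_arm(turn=[[0, 0, -0.003], [0, 0, 0], [0, 0, 0], [0, 0, 0], [0, 0, 0], [0, 0, 0], [0, 0, 0], [0, 0, 0], [0, 0, 0]], delta_pos=[[0, 0, 0.025], [0, 0, 0.025], [0, 0, 0.018], [0, 0, 0.0045], [0, 0, 0], [0, 0, 0], [0, 0, 0], [0, 0, 0], [0, 0, 0]], gripper=[0.062, 0.062, 0.062, 0.062, 0.062, 0.025, 0.025, 0.025, 0.025], grip_force=40)

```text
time: 7.67
tool_pos: [0.5597, -0.1181, 0.0087]
tcp_rot: [1.947, 2.461, 0.003]
wrist_force: [0.5, 0.1, 4.2]
width: 0.392
grip_force: 41.4
```

Run:
```python
from h import *
def tri(p,q):
    A=[];B=[]
    for n,(u,v) in(("top",p),("scene",q)):
        f,cx,cy,R,t=K(n);o=-R.T@t;d=R.T@np.array([(u-cx)/f,(v-cy)/f,1]);d/=np.linalg.norm(d);M=np.eye(3)-np.outer(d,d);A.append(M);B.append(M@o)
    return np.linalg.lstsq(np.vstack(A),np.hstack(B),rcond=None)[0]
far=[(340.1,148.9),(350.8,157.2)];near=[(320.9,160.3),(331.4,168.9)]
for z in(.054,.048):
    F=[ray("scene",*p,z)[:2] for p in far];N=[ray("scene",*p,z)[:2] for p in near]
    f=np.mean(F,0);n=np.mean(N,0);print(z,"far",f,"near",n,"mid",(f+n)/2,"len",np.linalg.norm(F[0]-F[1]),np.linalg.norm(N[0]-N[1]),"sep",np.linalg.norm(f-n),"yaw",np.arctan2(*(n-f)*[1,-1]),[np.arctan2(*(X[1]-X[0])[::-1]) for X in(F,N)])
    a=ray("top",193.1,198.7,z)[:2];b=ray("top",168.4,202.9,z)[:2];print("top near",a,"far",b,"mid",(a+b)/2,"sep",np.linalg.norm(a-b),"yaw",np.arctan2(*(a-b)*[1,-1]))
print("tri nest",tri((180.75,200.8),(335.8,158.8)))
print("fine top",ray("top",226.1,188.2,.088),"scene",ray("scene",297.3,173.1,.088),tri((226.1,188.2),(297.3,173.1)))
print("coarse top",ray("top",227.2,190,.062))
to(.5461,.2252,.1,.229)
```

```text
0.054 far [0.53735444 0.2515552 ] near [0.55395488 0.17997955] mid [0.54565466 0.21576738] len 0.041783152259581374 0.04118458621828607 sep 0.07347548807584917 yaw 0.22789933969633527 [np.float64(0.2324511023405793), np.float64(0.23958927054702275)]
top near [0.55173876 0.1801428 ] far [0.53788047 0.25356623] mid [0.54480962 0.21685451] sep 0.07471982821075783 yaw 0.18655024653149313
0.048 far [0.53253431 0.25568886] near [0.54927205 0.18352126] mid [0.54090318 0.21960506] len 0.04212871206648133 0.041525195695819424 sep 0.07408315346484678 yaw 0.22789933969633536 [np.float64(0.2324511023405799), np.float64(0.23958927054702117)]
top near [0.55258886 0.18122108] far [0.53865647 0.2550371 ] mid [0.54562266 0.21812909] sep 0.07511934388225935 yaw 0.18655024653149319
tri nest [0.5448123  0.21679492 0.05251449]
fine top [0.57942266 0.07893024 0.088     ] scene [0.57640827 0.0779764  0.088     ] [0.57861093 0.07777888 0.09048909]
coarse top [0.57847211 0.07787736 0.062     ]
t 7.67 pos [ 0.5597 -0.1181  0.0087] psi 0.2318 q6 -0.483 tilt [ 0.004 -0.001] turnz 0.0028 d(after turn) 0.3375 0.0647 -0.0913 F [0.5 0.1 4.2] T [-0.   -0.12 -0.07] w 0.0335 gf 41.370447278022766
```

jog_arm(turn=[[0, 0, 0], [0, 0, 0], [0, 0, 0], [0, 0, 0], [0, 0, 0], [0, 0, 0], [0, 0, 0], [0, 0, 0], [0, 0, 0], [0, 0, 0], [0, 0, 0], [0, 0, 0], [0, 0, 0], [0, 0, 0], [0, 0, 0], [0, 0, 0]], delta_pos=[[0, 0, -0.01], [0, 0, -0.035], [0, 0, -0.035], [0, 0, -0.035], [0.0365, 0.0069, 0], [0.0365, 0.0069, 0], [0.0365, 0.0069, 0], [0.0365, 0.0069, 0], [0.0365, 0.0069, 0], [0.0365, 0.0069, 0], [0.0365, 0.0069, 0], [0.0365, 0.0069, 0], [0.0365, 0.0069, 0], [0, 0, 0.0], [0, 0, 0.0], [0, 0, 0]], gripper=[0.025, 0.025, 0.025, 0.025, 0.025, 0.025, 0.025, 0.025, 0.025, 0.025, 0.025, 0.025, 0.025, 0.025, 0.025, 0.025])

```text
time: 9.0
tool_pos: [0.5422, 0.216, 0.122]
tcp_rot: [1.948, 2.465, -0.001]
wrist_force: [-0.5, 0.0, -0.6]
width: 0.395
grip_force: 40.7
```

Run:
```python
from h import *
to(.5455,.2162,.065,.23)
b=snap("scene","s3")
p=proj("scene",(.5455,.2162,.1)); print(p)
cv2.imwrite("pics/c5.png",cv2.resize(b[95:200,280:400],(686,600),interpolation=cv2.INTER_NEAREST))
```

```text
t 9.00 pos [0.5422 0.216  0.122 ] psi 0.2332 q6 0.104 tilt [-0.    -0.001] turnz 0.0032 d(after turn) -0.0006 0.0032 0.0570 F [-0.5  0.  -0.6] T [ 0.06 -0.03 -0.01] w 0.0338 gf 40.66636919975281
[338.44955267 146.4863126 ]
```

View pics/c5.png

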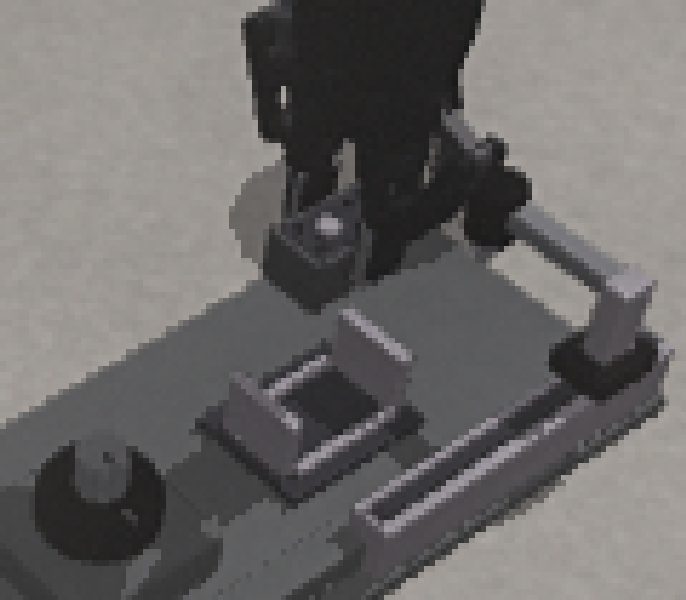

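jog_arm(turn=[[0, 0, 0.003], [0, 0, 0], [0, 0, 0], [0, 0, 0]], delta_pos=[[-0.0005, 0.003, 0.025], [0, 0, 0.02], [0, 0, 0.007], [0, 0, 0]], gripper=[0.025, 0.025, 0.025, 0.025])

```text
time: 9.38
tool_pos: [0.5436, 0.2142, 0.0672]
tcp_rot: [-1.954, -2.456, 0.008]
wrist_force: [-1.3, -0.7, -0.9]
width: 0.387
grip_force: 40.6
```

Run:
```python
from h import *
print("chip at z.147",ray("scene",280+328/5.717-.5,95+225/5.717-.5,.1473),"expect .5442 .2072")
to(.5455,.2162,.0247,.23)
```

```text
chip at z.147 [0.54357941 0.20455327 0.1473    ] expect .5442 .2072
t 9.38 pos [0.5436 0.2142 0.0672] psi 0.2270 q6 0.106 tilt [-0.005 -0.002] turnz -0.0030 d(after turn) 0.0015 0.0023 0.0425 F [-1.3 -0.7 -0.9] T [0.   0.   0.01] w 0.033 gf 40.645365715026855
```

jog_arm(turn=[[0, 0, -0.003], [0, 0, 0], [0, 0, 0], [0, 0, 0], [0, 0, 0], [0, 0, 0]], delta_pos=[[0.0015, 0.002, 0], [0, 0, 0], [0, 0, 0.005], [0, 0, 0.005], [0, 0, 0.003], [0, 0, 0]], gripper=[0.025, 0.025, 0.025, 0.025, 0.025, 0.025])

```text
time: 9.88
tool_pos: [0.5467, 0.2182, 0.056]
tcp_rot: [-1.949, -2.463, 0.002]
wrist_force: [-0.5, -0.9, -1.5]
width: 0.39
grip_force: 40.6
```

Run:
```python
from h import *
to(.5455,.2172,.0247,.23)
```

```text
t 9.88 pos [0.5467 0.2182 0.056 ] psi 0.2322 q6 0.105 tilt [-0.001 -0.   ] turnz 0.0022 d(after turn) -0.0007 -0.0014 0.0313 F [-0.5 -0.9 -1.5] T [-0.02 -0.01  0.01] w 0.0333 gf 40.646440386772156
```

jog_arm(turn=[[0, 0, 0.001], [0, 0, 0], [0, 0, 0], [0, 0, 0], [0, 0, 0], [0, 0, 0]], delta_pos=[[-0.0005, -0.001, 0.006], [0, 0, 0.008], [0, 0, 0.008], [0, 0, 0.004], [0, 0, 0.002], [0, 0, 0]], gripper=[0.025, 0.025, 0.025, 0.025, 0.025, 0.025])

```text
time: 10.38
tool_pos: [0.5457, 0.2174, 0.0276]
tcp_rot: [-1.95, -2.462, 0.003]
wrist_force: [-0.4, -0.4, -1.3]
width: 0.388
grip_force: 40.6
```

Run:
```python
from h import *
to(.5455,.2172,.0247,.23)
```

```text
t 10.38 pos [0.5457 0.2174 0.0276] psi 0.2311 q6 0.106 tilt [-0.002 -0.001] turnz 0.0011 d(after turn) -0.0002 -0.0002 0.0029 F [-0.4 -0.4 -1.3] T [-0.02  0.02 -0.  ] w 0.0332 gf 40.64572513103485
```

jog_arm(turn=[[0, 0, 0], [0, 0, 0], [0, 0, 0], [0, 0, 0]], delta_pos=[[0, 0, 0.0015], [0, 0, 0.0015], [0, 0, 0], [0, 0, 0]], gripper=[0.025, 0.025, 0.025, 0.025])

```text
time: 10.72
tool_pos: [0.5467, 0.2177, 0.026]
tcp_rot: [1.95, 2.463, 0.0]
wrist_force: [-0.5, 0.1, -0.7]
width: 0.391
grip_force: 40.6
```

Run:
```python
from h import *
to(.5455,.2172,.0247,.23)
```

```text
t 10.72 pos [0.5467 0.2177 0.026 ] psi 0.2311 q6 0.106 tilt [0. 0.] turnz 0.0011 d(after turn) -0.0002 -0.0013 0.0013 F [-0.5  0.1 -0.7] T [-0.02  0.04 -0.04] w 0.0334 gf 40.646758675575256
```

jog_arm(turn=[[0, 0, 0], [0, 0, 0], [0, 0, 0]], delta_pos=[[0, 0, 0.001], [0, 0, 0.001], [0, 0, 0]], gripper=[0.025, 0.025, 0.025])

```text
time: 10.97
tool_pos: [0.5469, 0.2178, 0.0248]
tcp_rot: [1.95, 2.462, 0.001]
wrist_force: [-2.5, 0.0, 4.8]
width: 0.387
grip_force: 41.3
```

jog_arm(turn=[[0, 0, 0], [0, 0, 0], [0, 0, 0], [0, 0, 0], [0, 0, 0], [0, 0, 0], [0, 0, 0], [0, 0, 0], [0, 0, 0], [0, 0, 0], [0, 0, 0], [0, 0, -0.12], [0, 0, -0.12], [0, 0, -0.12], [0, 0, -0.12], [0, 0, -0.12], [0, 0, -0.12], [0, 0, -0.12], [0, 0, -0.12], [0, 0, -0.12]], delta_pos=[[0, 0, 0], [0, 0, 0], [0, 0, 0], [0, 0, -0.02], [0, 0, -0.03], [0, 0, -0.03], [0, 0, -0.025], [-0.0357, 0, 0], [-0.0357, 0, 0], [-0.0357, 0, 0], [-0.0357, 0, 0], [0, 0, 0], [0, 0, 0], [0, 0, 0], [0, 0, 0], [0, 0, 0], [0, 0, 0], [0, 0, 0], [0, 0, 0], [0, 0, 0]], gripper=[0.055, 0.055, 0.055, 0.055, 0.055, 0.055, 0.055, 0.0854, 0.0854, 0.0854, 0.0854, 0.0854, 0.0854, 0.0854, 0.0854, 0.0854, 0.0854, 0.0854, 0.0854, 0.0854])

```text
time: 12.63
tool_pos: [0.5791, 0.0786, 0.1286]
tcp_rot: [-0.398, -3.116, 0.0]
wrist_force: [-0.1, 0.8, -0.6]
width: 1.002
grip_force: 0.0
```

Run:
```python
from h import *
to(.578,.0782,.040,1.5)
b=snap("scene","s4")
cv2.imwrite("pics/c6.png",cv2.resize(b[95:225,250:400],(692,600),interpolation=cv2.INTER_NEAREST))
```

```text
t 12.63 pos [0.5791 0.0786 0.1286] psi 1.3170 q6 -1.225 tilt [-0.  0.] turnz -0.1830 d(after turn) 0.0011 -0.0005 0.0886 F [-0.1  0.8 -0.6] T [-0.03  0.02  0.02] w 0.0855 gf 0.0
```

View pics/c6.png

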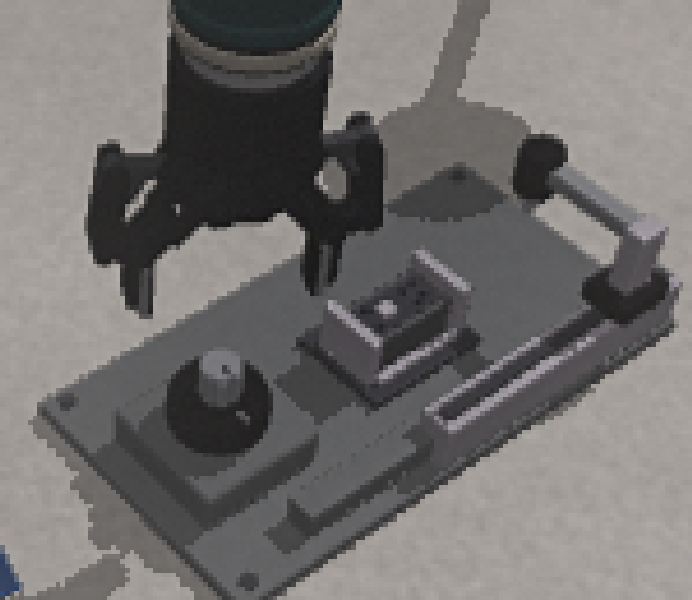

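The carrier is seated flat between the cheeks (crop ~(390,310)), board up, chip on the knob side. Next, the coarse knob.

jog_arm(turn=[[0, 0, 0], [0, 0, 0], [0, 0, 0], [0, 0, 0], [0, 0, 0], [0, 0, 0], [0, 0, 0], [0, 0, 0], [0, 0, 0], [0, 0, 0]], delta_pos=[[0, 0, 0.027], [0, 0, 0.027], [0, 0, 0.025], [0, 0, 0.009], [0, 0, 0], [0, 0, 0], [0, 0, 0], [0, 0, 0], [0, 0, 0], [0, 0, 0]], gripper=[0.0854, 0.0854, 0.0854, 0.0854, 0.0854, 0.045, 0.045, 0.045, 0.045, 0.045], grip_force=50)

```text
time: 13.52
tool_pos: [0.5809, 0.0786, 0.0432]
tcp_rot: [0.407, 3.112, 0.001]
wrist_force: [-1.6, -1.0, 6.2]
width: 0.656
grip_force: 53.9
```

Run:
```python
from h import *
to(.578,.0782,.040,1.5)
```

```text
t 13.52 pos [0.5809 0.0786 0.0432] psi 1.3109 q6 -1.218 tilt [ 0.004 -0.   ] turnz -0.1891 d(after turn) 0.0029 -0.0006 0.0032 F [-1.6 -1.   6.2] T [-0.39  0.3  -0.06] w 0.056 gf 53.85326564311981
```

jog_arm(turn=[[0, 0, 0.11], [0, 0, 0.11], [0, 0, 0.11], [0, 0, 0.11], [0, 0, 0.11], [0, 0, 0.11], [0, 0, 0.11], [0, 0, 0.11], [0, 0, 0.11], [0, 0, 0.11], [0, 0, 0.11], [0, 0, 0.11], [0, 0, 0.11], [0, 0, 0.11], [0, 0, 0.11], [0, 0, 0.11], [0, 0, 0.11], [0, 0, 0.11], [0, 0, 0.11], [0, 0, 0.11]], delta_pos=[[0, 0, 0], [0, 0, 0], [0, 0, 0], [0, 0, 0], [0, 0, 0], [0, 0, 0], [0, 0, 0], [0, 0, 0], [0, 0, 0], [0, 0, 0], [0, 0, 0], [0, 0, 0], [0, 0, 0], [0, 0, 0], [0, 0, 0], [0, 0, 0], [0, 0, 0], [0, 0, 0], [0, 0, 0], [0, 0, 0]], gripper=[0.045, 0.045, 0.045, 0.045, 0.045, 0.045, 0.045, 0.045, 0.045, 0.045, 0.045, 0.045, 0.045, 0.045, 0.045, 0.045, 0.045, 0.045, 0.045, 0.045])

```text
time: 15.18
tool_pos: [0.5779, 0.078, 0.0432]
tcp_rot: [2.963, 1.043, -0.005]
wrist_force: [-10.1, -2.6, 14.3]
width: 0.655
grip_force: 54.9
```

Run:
```python
from h import *
to(.578,.0782,.040,-1.5)
b=snap("scene","s5"); cv2.imwrite("pics/c7.png",cv2.resize(b[95:225,250:400],(692,600),interpolation=cv2.INTER_NEAREST))
```

```text
t 15.18 pos [0.5779 0.078  0.0432] psi -0.8939 q6 0.987 tilt [-0.003 -0.001] turnz 0.6061 d(after turn) 0.0001 -0.0002 0.0032 F [-10.1  -2.6  14.3] T [-0.41  1.64  0.16] w 0.056 gf 54.89682197570801
```

View pics/c7.png

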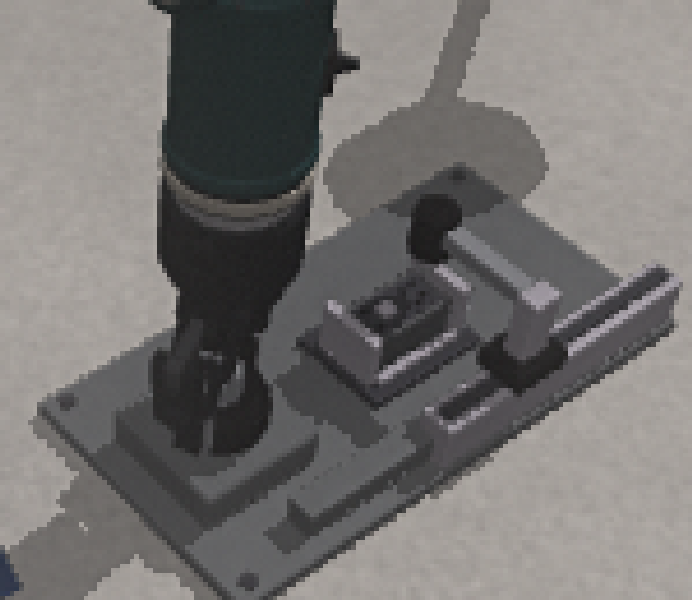

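The head has moved about two thirds of the way (crop (440,235)). I'll keep turning.

jog_arm(turn=[[0, 0, 0.07], [0, 0, 0.07], [0, 0, 0.07], [0, 0, 0.07]], delta_pos=[[0, 0, 0], [0, 0, 0], [0, 0, 0], [0, 0, 0]], gripper=[0.045, 0.045, 0.045, 0.045])

```text
time: 15.57
tool_pos: [0.5776, 0.0784, 0.0432]
tcp_rot: [-3.079, -0.622, 0.005]
wrist_force: [-10.5, -2.5, 15.0]
width: 0.66
grip_force: 54.9
```

Run:
```python
from h import *
to(.578,.0782,.040,-1.5)
```

```text
t 15.57 pos [0.5776 0.0784 0.0432] psi -1.1721 q6 1.265 tilt [-0.003 -0.001] turnz 0.3279 d(after turn) 0.0004 0.0002 0.0032 F [-10.5  -2.5  15. ] T [-0.21  1.76  0.19] w 0.0564 gf 54.89761412143707
```

jog_arm(turn=[[0, 0, 0.05], [0, 0, 0.05], [0, 0, 0.05]], delta_pos=[[0, 0, 0], [0, 0, 0], [0, 0, 0]], gripper=[0.045, 0.045, 0.045])

```text
time: 15.82
tool_pos: [0.5776, 0.0786, 0.0432]
tcp_rot: [-3.117, -0.391, 0.005]
wrist_force: [-11.0, -0.5, 15.9]
width: 0.662
grip_force: 55.0
```

Run:
```python
from h import *
to(.578,.0782,.040,-1.5)
```

```text
t 15.82 pos [0.5776 0.0786 0.0432] psi -1.3212 q6 1.414 tilt [-0.003 -0.   ] turnz 0.1788 d(after turn) 0.0004 0.0005 0.0032 F [-11.   -0.5  15.9] T [-0.06  1.76  0.12] w 0.0565 gf 54.989749789237976
```

jog_arm(turn=[[0, 0, 0.05], [0, 0, 0.05], [0, 0, 0.05], [0, 0, 0]], delta_pos=[[0, 0, 0], [0, 0, 0], [0, 0, 0], [0, 0, 0]], gripper=[0.045, 0.045, 0.045, 0.045])

```text
time: 16.15
tool_pos: [0.5784, 0.079, 0.0431]
tcp_rot: [-3.137, -0.157, 0.002]
wrist_force: [-8.4, -0.3, 11.7]
width: 0.658
grip_force: 54.9
```

Run:
```python
from h import *
to(.578,.0782,.040,-1.5)
b=snap("scene","s6"); snap("top","t6")
for n,p in (("s5",None),("s6",None)):
    g=cv2.cvtColor(cv2.imread(f"pics/{n}.png"),6); m=(g[125:185,315:395]<35).astype(np.uint8)
    k,l,st,c=cv2.connectedComponentsWithStats(m); print(n,[(st[i,4],(c[i]+[315,125]).round(1)) for i in range(1,k) if st[i,4]>25])
for y in(.03,.04,.05): print(y,proj("scene",np.array([.578,.0782,.09])+(y+.11)*np.array([-.228,.974,0])))
```

```text
t 16.15 pos [0.5784 0.079  0.0431] psi -1.4707 q6 1.563 tilt [-0.001  0.   ] turnz 0.0293 d(after turn) -0.0004 0.0008 0.0031 F [-8.4 -0.3 11.7] T [-0.05  1.24 -0.14] w 0.0562 gf 54.927817583084106
s5 [(np.int32(66), array([342.5, 145.9]))]
s6 [(np.int32(95), array([337.1, 147.9])), (np.int32(85), array([318.8, 158.1])), (np.int32(27), array([351.6, 177.6]))]
0.03 [337.48240303 149.512524  ]
0.04 [340.16406708 147.93113896]
0.05 [342.82578177 146.36151813]
```

jog_arm(turn=[[0, 0, 0.05], [0, 0, 0.05], [0, 0, 0.05]], delta_pos=[[0, 0, 0], [0, 0, 0], [0, 0, 0]], gripper=[0.045, 0.045, 0.045])

```text
time: 16.5
tool_pos: [0.582, 0.0789, 0.0432]
tcp_rot: [3.14, -0.074, 0.011]
wrist_force: [1.5, 0.1, 2.1]
width: 0.664
grip_force: 54.1
```

Run:
```python
from h import *
to(.578,.0782,.040,-1.5)
b=snap("scene","s7")
g=cv2.cvtColor(b,6); m=(g[125:185,315:395]<35).astype(np.uint8)
k,l,st,c=cv2.connectedComponentsWithStats(m); print([(st[i,4],(c[i]+[315,125]).round(1)) for i in range(1,k) if st[i,4]>25])
```

```text
t 16.50 pos [0.582  0.0789 0.0432] psi -1.6178 q6 1.712 tilt [ 0.007 -0.   ] turnz -0.1178 d(after turn) -0.0041 0.0004 0.0032 F [1.5 0.1 2.1] T [-0.1  -0.77  1.42] w 0.0567 gf 54.08401072025299
[(np.int32(141), array([319.1, 159.5])), (np.int32(93), array([337.2, 147.8])), (np.int32(30), array([351.5, 177.4]))]
```

The head is at px (337,148), matching the expected y=+30 mm, and stopped moving as the torque rose to 1.4 N m: coarse is at its stop. I'll release, rise and rewind.

jog_arm(turn=[[0, 0, 0], [0, 0, 0], [0, 0, 0], [0, 0, 0], [0, 0, 0], [0, 0, 0], [0, 0, -0.12], [0, 0, -0.12], [0, 0, -0.12], [0, 0, -0.12], [0, 0, -0.12], [0, 0, -0.12], [0, 0, -0.12], [0, 0, -0.12], [0, 0, -0.12], [0, 0, -0.12], [0, 0, -0.12], [0, 0, -0.12], [0, 0, -0.12], [0, 0, 0]], delta_pos=[[0, 0, 0], [0, 0, 0], [0, 0, 0], [0, 0, 0], [0, 0, -0.013], [0, 0, -0.014], [0, 0, 0], [0, 0, 0], [0, 0, 0], [0, 0, 0], [0, 0, 0], [0, 0, 0], [0, 0, 0], [0, 0, 0], [0, 0, 0], [0, 0, 0], [0, 0, 0], [0, 0, 0], [0, 0, 0], [0, 0, 0]], gripper=[0.0854, 0.0854, 0.0854, 0.0854, 0.0854, 0.0854, 0.0854, 0.0854, 0.0854, 0.0854, 0.0854, 0.0854, 0.0854, 0.0854, 0.0854, 0.0854, 0.0854, 0.0854, 0.0854, 0.0854])

```text
time: 18.22
tool_pos: [0.5794, 0.0787, 0.0687]
tcp_rot: [2.282, 2.158, 0.001]
wrist_force: [-0.9, -0.3, -0.5]
width: 1.003
grip_force: 0.0
```

Run:
```python
from h import *
to(.578,.0782,.070,-.056)
b=snap("scene","s8"); snap("top","t8")
g=cv2.cvtColor(b,6); m=(g[125:185,315:395]<35).astype(np.uint8)
k,l,st,c=cv2.connectedComponentsWithStats(m); print([(st[i,4],(c[i]+[315,125]).round(1)) for i in range(1,k) if st[i,4]>25])
cv2.imwrite("pics/c8.png",cv2.resize(b[120:210,270:370],(667,600),interpolation=cv2.INTER_NEAREST))
```

```text
t 18.22 pos [0.5794 0.0787 0.0687] psi -0.0559 q6 0.148 tilt [0. 0.] turnz 0.0001 d(after turn) -0.0006 -0.0014 -0.0013 F [-0.9 -0.3 -0.5] T [-0.01 -0.    0.03] w 0.0856 gf 0.0
[(np.int32(26), array([315.8, 138.5])), (np.int32(92), array([337.1, 147.8])), (np.int32(33), array([315.5, 171.8])), (np.int32(32), array([352. , 177.9]))]
```

View pics/c8.png

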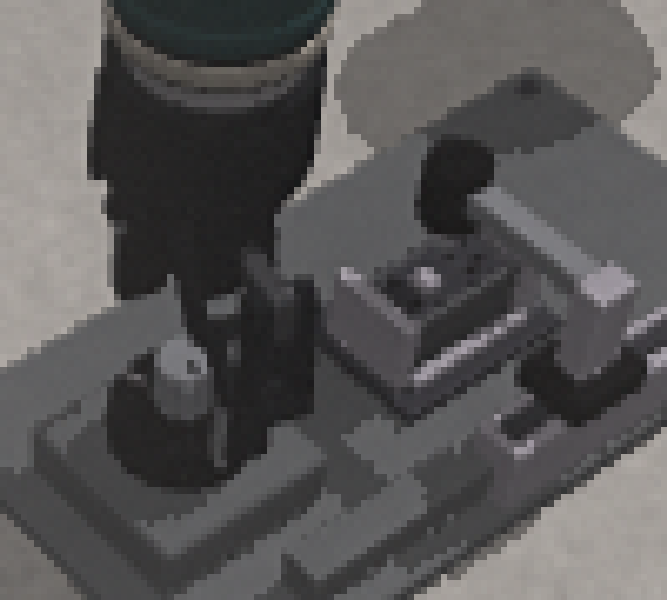

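Run:
```python
from h import *
b=cv2.imread("pics/s8.png"); g=cv2.cvtColor(b,6)
m=(g[155:170,326:342]>125).astype(np.uint8); 
p=g[156:168,328:341].astype(float); print(p.astype(int))
Y=np.array([-.228,.974])
w=np.clip(p-115,0,None); 
k,l,st,c=cv2.connectedComponentsWithStats((w>0).astype(np.uint8)); i=l[162-156,334-328]; print(i,st[i],c[i]+[328,156])
u,v=c[i]+[328,156]
ch=ray("scene",u,v,.050)[:2]; L=ray("scene",337.1,147.8,.0885)[:2]
kn=np.array([.578,.0782]); ks=ray("scene",297.3,173.1,.088)[:2]
print("chip",ch,"lens",L,"dy scene",(L-ch)@Y,"chip rel knobs",(ch-kn)@Y,(ch-ks)@Y,"lens",(L-kn)@Y,(L-ks)@Y)
t=cv2.imread("pics/t8.png"); print(proj("top",(.546,.2146,.112)))
```

```text
[[ 93  93  94  96  95  76  72  74  78  77  63  44  61]
 [ 93  94  94  66  75  69  57  61  65  61  59  57  60]
 [ 93  94  87  72  67  57  58  60  49  40  57  59  52]
 [ 75  81  70  59  57  52  53  55  56  59  61  60  50]
 [ 66  61  57  53  99 151 125  58  56  58  58  53  34]
 [ 49  53  57  82 102 159 157 128  60  57  56  58  54]
 [ 34  35  43  63  92 113 141 118  63  56  56  57  46]
 [ 38  42  43  44  56  79  82  66  55  56  57  67  80]
 [ 49  41  42  44  42  58  58  56  58  68  75  79  59]
 [ 87  42  43  36  30  49  57  46  54  79  72  52  46]
 [101 114  57  37  44  56  67  76  78  54  49  46  45]
 [108 104  99  61  64  64  79  59  52  46  45  44  46]]
1 [5 4 3 3 7] [334. 161.]
chip [0.54803068 0.20902277] lens [0.538683   0.21807631] dy scene 0.010949420074150134 chip rel knobs 0.13425438301152104 0.13410925450033562 lens 0.14520380308567118 0.14505867457448576
[177.38467799 197.5949538 ]
```

jog_arm(turn=[[0, 0, 0], [0, 0, 0], [0, 0, 0], [0, 0, 0], [0, 0, 0], [0, 0, 0], [0, 0, 0], [0, 0, 0], [0, 0, 0]], delta_pos=[[-0.0005, -0.001, 0], [0, 0, 0], [0, 0, 0], [0, 0, 0], [0, 0, 0], [0, 0, 0], [0, 0, 0], [0, 0, 0], [0, 0, 0]], gripper=[0.015, 0.015, 0.015, 0.015, 0.015, 0.015, 0.015, 0.015, 0.015], grip_force=30)

```text
time: 19.07
tool_pos: [0.5791, 0.0782, 0.0681]
tcp_rot: [2.285, 2.154, 0.002]
wrist_force: [3.5, -1.2, -0.4]
width: 0.267
grip_force: 30.8
```

Run:
```python
from h import *
to(.578,.0782,.070,-1.0)
```

```text
t 19.07 pos [0.5791 0.0782 0.0681] psi -0.0590 q6 0.151 tilt [ 0.002 -0.   ] turnz 0.9410 d(after turn) -0.0009 -0.0006 -0.0019 F [ 3.5 -1.2 -0.4] T [-0.07 -0.57 -0.08] w 0.0228 gf 30.839185416698456
```

jog_arm(turn=[[0, 0, 0.09], [0, 0, 0.09], [0, 0, 0.09], [0, 0, 0.09], [0, 0, 0.09], [0, 0, 0.09], [0, 0, 0.09], [0, 0, 0.09], [0, 0, 0.09], [0, 0, 0.09], [0, 0, 0]], delta_pos=[[0, 0, 0], [0, 0, 0], [0, 0, 0], [0, 0, 0], [0, 0, 0], [0, 0, 0], [0, 0, 0], [0, 0, 0], [0, 0, 0], [0, 0, 0], [0, 0, 0]], gripper=[0.015, 0.015, 0.015, 0.015, 0.015, 0.015, 0.015, 0.015, 0.015, 0.015, 0.015])

```text
time: 19.98
tool_pos: [0.5784, 0.0786, 0.0681]
tcp_rot: [-2.996, -0.943, -0.001]
wrist_force: [2.4, 0.2, 1.5]
width: 0.267
grip_force: 31.0
```

Run:
```python
from h import *
to(.578,.0782,.070,-1.0)
b=snap("scene","s9"); t=snap("top","t9")
g=cv2.cvtColor(b,6); Y=np.array([-.228,.974]); ks=ray("scene",297.3,173.1,.088)[:2]
p=g[150:170,326:346].astype(float); w=np.clip(p-100,0,None); print(p[4:16].astype(int))
k,l,st,c=cv2.connectedComponentsWithStats((w>0).astype(np.uint8))
for i in range(1,k):
    if st[i,4]>4: ch=ray("scene",*(c[i]+[326,150]),.050)[:2]; print(st[i],c[i]+[326,150],(ch-ks)@Y,ch)
o=np.zeros((600,800,3),np.uint8); q=cv2.resize(b[130:190,305:375],(700,600),interpolation=0)
cv2.imwrite("pics/c9.png",np.clip(q.astype(int)*1.4,0,255).astype(np.uint8))
```

```text
t 19.98 pos [0.5784 0.0786 0.0681] psi -0.9613 q6 1.053 tilt [0.    0.001] turnz 0.0387 d(after turn) -0.0005 0.0001 -0.0019 F [2.4 0.2 1.5] T [ 0.17 -0.34 -0.  ] w 0.0228 gf 30.974509119987488
[[ 92  92  92  92  93  92  96  80  35  26  29  28  30  29  28  47  58  70
   64  65]
 [ 91  92  91  92  92  93  95  95  80  78  63  49  50  44  35  51  61  56
   67  63]
 [ 91  93  93  93  94  94  95  75  73  72  76  78  56  50  57  59  59  58
   60  64]
 [ 94  93  93  94  94  66  75  67  57  59  69  67  51  57  59  59  52  36
   59  58]
 [ 91  93  94  93  87  75  66  55  54  73  55  57  58  61  60  59  54  54
   58  57]
 [ 93  94  77  82  70  61  57  74  88 149 102  58  58  59  56  46  43  58
   57  58]
 [ 61  73  66  61  53  58  59 131 151 157 154 104  58  57  59  57  56  53
   67  81]
 [108  71  59  40  43  59  45  74 123 158 128  76  56  55  59  56  68  77
   80  59]
 [103  98  67  38  57  44  56  43  69 100  78  57  56  56  48  54  79  63
   50  48]
 [108 102 100  68  46  42  45  54  51  61  56  55  58  68  79  75  53  48
   45  45]
 [ 75  97 102  98  87  43  42  51  32  50  56  67  76  77  60  51  46  45
   45  45]
 [ 72  77  95 104 103  84  46  52  53  45  54  81  71  51  47  45  47  46
   47  46]]
[16  0  4  3  8] [343.875 150.625] 0.1848276996275699 [0.52415383 0.25550585]
[ 7  9  5  3 10] [335.1 160.1] 0.13894419445291906 [0.54628364 0.21357782]
[ 0 11  9  8 15] [329.93333333 165.26666667] 0.11394791088873087 [0.55751001 0.19054222]
```

View pics/c9.png

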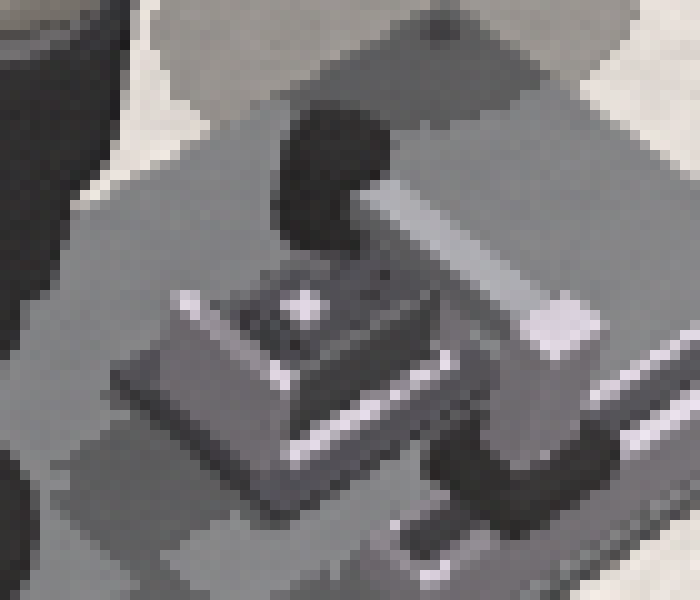

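Run:
```python
from h import *
Y=np.array([-.228,.974]); ks=ray("scene",297.3,173.1,.088)[:2]; X=np.array([.974,.228])
L=np.r_[ks+.14*Y]
for z in(.112,.09,.065,.05): print(z,proj("scene",(*L,z)).round(1),[proj("scene",(*(L+s*14e-3*a),z)).round(1).tolist() for a in(X,Y) for s in(-1,1)])
for u,v in((338.5,143.9),(338.9,143.9)): 
    p=ray("scene",u,v,.112)[:2]-ks; print("head top",p@Y,p@X)
t=cv2.imread("pics/t9.png"); g=cv2.cvtColor(t,6)
m=(g[180:215,160:200]<30).astype(np.uint8); k,l,st,c=cv2.connectedComponentsWithStats(m)
kt=ray("top",226.1,188.2,.088)[:2]
for i in range(1,k):
    if st[i,4]>20: q=c[i]+[160,180]; p=ray("top",*q,.105)[:2]-kt; print("top head",st[i],q,p@Y,p@X)
```

```text
0.112 [338.3 143.1] [[334.6, 140.3], [342.1, 146.0], [334.5, 145.4], [342.1, 140.9]]
0.09 [337.1 149.2] [[333.5, 146.3], [340.8, 152.1], [333.3, 151.4], [340.8, 147.0]]
0.065 [335.8 155.8] [[332.2, 152.9], [339.4, 158.6], [332.1, 158.0], [339.5, 153.6]]
0.05 [335.  159.6] [[331.5, 156.8], [338.6, 162.5], [331.3, 161.8], [338.6, 157.4]]
head top 0.1384115154225196 0.002413763759514055
head top 0.13924436586640312 0.003057048969238047
top head [14 14  6  9 47] [176.68085106 197.61702128] 0.1430287452420743 8.127134741443831e-05
```

The chip is at px (335.1,160.1) and the lens axis predicts (335.0,159.6), so it is about 1 mm short. I'll nudge it slightly, release and rise.

jog_arm(turn=[[0, 0, 0.04], [0, 0, 0.05], [0, 0, 0], [0, 0, 0], [0, 0, 0], [0, 0, 0], [0, 0, 0], [0, 0, 0], [0, 0, 0], [0, 0, 0], [0, 0, 0], [0, 0, 0], [0, 0, 0]], delta_pos=[[0, 0, 0], [0, 0, 0], [0, 0, 0], [0, 0, 0], [0, 0, 0], [0, 0, 0], [0, 0, -0.01], [0, 0, -0.03], [0, 0, -0.03], [0, 0, -0.03], [0, 0, -0.03], [0, 0, 0], [0, 0, 0]], gripper=[0.015, 0.015, 0.015, 0.05, 0.05, 0.05, 0.05, 0.05, 0.05, 0.05, 0.05, 0.05, 0.05])

```text
time: 21.17
tool_pos: [0.58, 0.0783, 0.2014]
tcp_rot: [3.034, 0.811, 0.009]
wrist_force: [0.2, 0.0, 0.1]
width: 0.588
grip_force: 0.0
```

Run:
```python
from h import *
to(.578,.0782,.070,-1.0)
b=snap("scene","s10")
g=cv2.cvtColor(b,6); Y=np.array([-.228,.974]); ks=ray("scene",297.3,173.1,.088)[:2]
p=g[150:170,326:346].astype(float); w=np.clip(p-100,0,None)
k,l,st,c=cv2.connectedComponentsWithStats((w>0).astype(np.uint8))
for i in range(1,k):
    if st[i,4]>4: 
        yy,xx=np.nonzero(l==i); ww=w[l==i]; q=np.array([(xx*ww).sum(),(yy*ww).sum()])/ww.sum()+[326,150]
        ch=ray("scene",*q,.050)[:2]; print(st[i],q,(ch-ks)@Y)
m=(g[125:185,330:395]<35).astype(np.uint8)
k,l,st,c=cv2.connectedComponentsWithStats(m); print([(st[i,4],(c[i]+[330,125]).round(1)) for i in range(1,k) if st[i,4]>25])
```

```text
t 21.17 pos [0.58   0.0783 0.2014] psi -1.0485 q6 1.140 tilt [0.006 0.   ] turnz -0.0485 d(after turn) -0.0017 -0.0010 0.1314 F [0.2 0.  0.1] T [-0.01  0.01 -0.03] w 0.0502 gf 0.0
[16  0  4  3  7] [344.15646259 150.63945578] 0.1854158214773999
[ 7  9  5  3 10] [335.17464789 160.09295775] 0.13912678143995966
[ 2 14  7  5 11] [332.46491228 166.9254386 ] 0.11509051005617979
[(np.int32(78), array([336.9, 148.5])), (np.int32(53), array([354.2, 178.2]))]
```

Run:
```python
from h import *
im={n:cv2.cvtColor(cv2.imread(f"pics/{n}.png"),6) for n in("s7","s8","s9","s10")}
for n,g in im.items():
    for th in(35,50):
        m=(g[136:160,328:350]<th).astype(np.uint8); k,l,st,c=cv2.connectedComponentsWithStats(m); i=1+np.argmax(st[1:,4]); print(n,th,st[i],(c[i]+[328,136]).round(2))
    d,_=cv2.phaseCorrelate(im["s8"][145:165,348:375].astype(float),g[145:165,348:375].astype(float)); print("arm shift",d)
```

```text
s7 35 [ 5  6 11 13 93] [337.19 147.81]
s7 50 [  4   5  12  16 125] [337.25 147.45]
arm shift (0.49350545799000933, 0.025776874332949617)
s8 35 [ 5  5 11 14 92] [337.07 147.82]
s8 50 [  4   5  12  16 128] [337.42 147.47]
arm shift (0.5, 0.0)
s9 35 [ 5  5 11 14 90] [337.03 148.01]
s9 50 [  4   5  12  15 125] [337.4 147.5]
arm shift (0.34744065455424433, -0.07114301867231987)
s10 35 [ 5  6 11 13 78] [336.86 148.53]
s10 50 [  4   5  12  16 130] [337.44 147.48]
arm shift (0.3389750829147129, 0.052828670201368055)
```

The head hasn't moved (337.4,147.5 throughout) and the chip is under the lens axis within about 1 mm. Everything is released, so I'm handing in.

```bash
python3 -c "
from workcell import ticket
print(ticket.finish_job())"
```

```text
the job is handed in; nothing more can be done
None
```

I handed the job in at about 21 s of the 72 s allowed: by my camera measurements the loaded carrier is seated board up in the nest, the coarse knob is at its stop, the chip is centred under the lens to within about 1 mm, and the gripper is clear; no verdict was returned.

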